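# Start and seat the toast rack's hex nut

## Task

Fasten the toast rack: pick up the blue hex nut, set it level over the rack's stud and gently back it off (anticlockwise from above) until you feel the thread drop in, then screw it clockwise until it is fully down on the foot plate, and let go. Use only light force on the stud and leave the egg cup, preserve pot, ramekin and teaspoon where they are.

Things in the scene. Friction and masses are not known exactly. Their poses are not given: they have to be found in the camera images.
- nut: blue plastic hex nut, about 50 g, 48 mm across flats, 26 mm high, standing upright on the flap (it goes onto the stud this way up). Origin: centre of its underside; z up; x is normal to one flat (flats face 0, 60, 120 ... degrees from x).
- lugs (a point): centre of the nut's hexagonal bore (38 mm across) at the level of its three inner lugs, 5 mm above the underside. Lugs at 0, 120, 240 degrees from the nut's x: 4 mm high, 4.8 mm wide, undersides 3 mm above the nut's underside, tips 13.6 mm from the axis. Axes as the nut's.
- rack: steel wire toast rack fixed to the flap, with a fixed upright brass stud. Origin: on the stud's axis at the flap's surface; z up; x points from the stud to the wire arches (115 to 231 mm from the stud, 96 mm wide, 113 mm high). Square foot plate around the stud, 84 x 84 mm, 12 mm thick.
- foot (a point): point on the stud's axis level with the foot plate's top, 12 mm above the flap; the nut's underside ends here. From the groove, about 60 to 95 degrees clockwise (seen from above) bring the underside onto the plate; some 19 degrees more make it tight. Axes as the rack's.
- thread (a point): point on the stud's axis where its three right-handed threads begin, 14.9 mm above the foot plate, 120 degrees apart at an angle that differs each time, is not given and must be felt for. Clockwise moves the nut down 3.96 mm per rad; threads are 8.3 mm apart. A nut set on at random mostly rests on top of the threads, underside 7.2 to 12 mm above the plate; clockwise it strikes stops.
- tip (a point): tip of the stud, on its axis 30 mm above the foot plate: cone from 24 down to 13 mm, core 24 mm, crests 33.2 mm diameter. From the threads' top the nut turned anticlockwise under a light push climbs (at most 105 degrees) and drops about 6 mm into the groove, underside 4 to 6.2 mm above the plate; over 18 degrees more meet a stop. A first drop of only 2.5 mm is just off a stop.
- egg_cup: yellow hard silicone egg cup, 52 mm diameter, 58 mm high, loose; origin centre of underside. Bystander.
- pot: closed amber glass preserve pot with brass-coloured cap, 68 mm diameter, 85 mm high, loose; origin centre of underside. Bystander.
- ramekin: white ceramic ramekin, 84 mm diameter, 45 mm high, loose; origin centre of underside. Bystander.
- teaspoon: steel teaspoon, 140 mm long, lying along its x axis, loose; origin at the underside near the middle. Bystander.
Not all that is in view belongs to the job. What is meant by the nut is not brown, and is the smaller of those in its own colour.

How it is judged (in metres and radians):
On the way, in this order (a step that is already met when the one before it is completed fails the run):
1. the nut is over the stud, level and centred, above its thread groove (horizontal distance between nut and foot below 0.004 m and z of nut in the frame of foot between 0.0069 and 0.03 m and angle between nut's own z axis and vertical below 0.15 rad).
2. the nut has dropped into the thread groove, level (horizontal distance between nut and foot below 0.003 m and z of nut in the frame of foot below 0.0067 m and angle between nut's own z axis and vertical below 0.1 rad), for 0.1 s.
At the end, for the whole second after the job is handed in: The nut is screwed down on the stud: its underside within 1.2 mm of the foot plate's top, centred within 3 mm, level within 0.05 rad, at rest and released (horizontal distance between nut and foot below 0.003 m and z of nut in the frame of foot below 0.0012 m and angle between nut's own z axis and vertical below 0.05 rad and linear speed of nut below 0.02 m/s); the robot touches nothing.
It fails at once if the nut is forced on the stud or foot plate with more than 60 N (contact force between nut and rack above 60 N).
It fails at once if a bystander is moved more than 20 mm (distance of any of egg_cup, pot, ramekin, teaspoon from where it was at the start of the episode above 0.02 m).
It also fails if it takes over 64 s, if anything falls off the work surface, if the arm or the gripper's body presses on something with over 40 N, if the wrist force passes 120 N, or if a joint passes its speed limit or range.

## Robot

A 6-joint arm with a two-finger parallel gripper is mounted at the origin on the work surface. World frame = base frame: x ahead of the robot, y to its left, z up, the work surface at z = 0. Lengths are in mm, angles in rad, forces in N, time in s.
With the tool pointing down it reaches from about 350 to 975 mm from the base axis. Payload 7.1 kg.
Tool frame: the origin (TCP) lies midway between the tips of the shut fingers; the grasp point (between the pads) lies 19 mm behind it (ctrl.grasp_offset is the distance from the TCP to the grasp point, in mm); z points along the fingers, y is the line along which they close (so a half turn about z gives the same grasp; the last joint's range is limited). The gripper opens to 88 mm and grips with 3 to 60 N. Pads are 20 mm wide; open, the fingers measure 115 mm over their backs; the gripper's body (75 mm by 178 mm) begins 61 mm behind the grasp point.
Start: joints at [-1.131, 0.423, 1.63, -0, 1.089, -0.019], TCP at [276.809, -560.34, 188.275] pointing down, gripper open.
Joint ranges: [-3, 3], [-0.9, 2.11], [0.09, 2.58], [-1.31, 4.45], [0.11, 2.69], [-2.54, 2.54]. Speed limits (rad/s): [2.39, 2.39, 3.01, 3.14, 3.14, 3.14].

## Interface

Orientations are given as a rotation vector (axis times angle).
In Python, from workcell import sensors, viewer, ctrl gives the robot as it stands. The module is installed in compiled form; this text tells all that it offers.
- The arm moves only by the shell command python3 -m handwheel 'ROWS'. ROWS is JSON, a list of rows, each a list of 7 numbers: the shift along the tool's x, y, z in mm, then the turn, a rotation vector about the tool's x, y, z in rad, then the closure, from 0 (fully open) to 1 (shut). In form: [[x, y, z, rx, ry, rz, jaw], ...]. A call has 1 to 10 rows; each row shifts and turns the commanded pose from where the row before left it, along the tool's axes as they then stand; what a row does not reach is not made up. A row lasts 1/8 s, in which the tool goes at most 62.5 mm and 10.7 degrees, less where a joint would pass 70% of its speed; a pose out of reach is approached as far as the arm can. A call is refused whole if a number of a shift passes 62.5 or a number of a turn 0.188, either way. A call with a gripper value outside its range is refused whole. The fingers move at their own pace and stop on an object; the grip force is fixed at half the most. Time passes only in rows, so rows that do not move let the fingers close. It gives the time, the measured TCP pose, the force, the opening and the grip force at its end, in the units of the state.
- sensors.get_obs(): the state, without advancing time (a new reading comes with each control period).
- viewer.get_image(name): name is "scene" or "top" or "wrist"; returns a dict with "frame" (384x512x3 uint8, blue, green, red), "fov_y" (degrees; the focal length in pixels is half the picture's height over the tangent of half this angle, whatever the lens; pixels are square), "cx", "cy" (the principal point, pixels), "R" (3x3) and "t" (3): a world point X has camera coordinates R X + t. Camera axes: x right, y down, z forward; pixel columns grow to the right and rows downward; lengths in mm; the calibration is good to about 2 mm. A picture is of the moment at which its call begins. There is no depth.
- ctrl.close_job(): hands the job in; it is judged then, once.
The state is a dict: "t": time; "qpos": joint angles; "qvel": joint speeds; "joint_torque": joint torques, N m; "ee_pos": TCP position; "orientation": TCP orientation; "ft_force": force on the tool from outside, world axes, zero at the start; "moment": the same for the moment, N m; "width": finger opening in mm; "grasp_force": force on a finger pad.
Only numpy, scipy, OpenCV 4.12 (cv2) and the standard library are available. Lean on these libraries where they do the work, as an engineer would, in place of code of your own. Each camera call takes 0.05 s, during which the arm holds its last target. There are 200 camera calls.

## Working session

There is one attempt and no reset: what is moved stays moved. The work goes in short steps, Python scripts to look and compute and a shell command to move; the robot and the scene stay as the last step left them, time stands still between calls to the robot, and variables do not carry over. Pictures are saved under pics/ and viewed, at most 10 in all, crops included, and the job is handed in when it is done.

```bash
mkdir -p pics
cat > h.py <<'E'
import numpy as np, cv2
from workcell import sensors, viewer, ctrl
def cam(n):
    d=viewer.get_image(n); d['n']=n; d['R']=np.array(d['R']);d['t']=np.array(d['t'])
    d['f']=d['frame'].shape[0]/2/np.tan(np.radians(d['fov_y'])/2); return d
def ray(d,u,v):
    r=d['R'].T@np.array([(u-d['cx'])/d['f'],(v-d['cy'])/d['f'],1]); return -d['R'].T@d['t'], r
def onz(d,u,v,z):
    c,r=ray(d,u,v); return c+r*(z-c[2])/r[2]
def proj(d,X):
    p=d['R']@np.array(X)+d['t']; return p[:2]/p[2]*d['f']+[d['cx'],d['cy']]
E
python3 - <<'E'
from h import *
ims=[cam(n) for n in("scene","top","wrist")]
for d in ims: cv2.imwrite(f"pics/{d['n']}0.png",d['frame']); print(d['n'],d['fov_y'],d['cx'],d['cy'],ray(d,256,192))
print(sensors.get_obs())
cv2.imwrite("pics/both0.png",cv2.resize(ims[1]['frame'],(800,600)))
E
```

```text
scene 45.062647489437076 257.59705004365674 193.00333900245096 (array([ 982.43559221, -542.10316805,  954.79969518]), array([-0.36264757,  0.49264165, -0.79107999]))
top 54.21780032158824 256.07467325264537 187.44563772927998 (array([ 423.73225727,   24.83821666, 1030.24997193]), array([ 0.14257418,  0.0045436 , -0.9898482 ]))
wrist 68.71033681787543 258.98694908944236 193.73419122912958 (array([ 350.19077551, -524.02479765,  384.16139012]), array([-0.26587995, -0.11785897, -0.95685334]))
{'t': 0.15, 'qpos': array([-1.13102643e+00,  4.23644795e-01,  1.63049874e+00,  3.50828906e-05,
        1.08858789e+00, -1.89693836e-02]), 'qvel': array([-0.00052196, -0.00222295, -0.00326753, -0.00108789, -0.00016745,
        0.0011877 ]), 'joint_torque': array([ 1.05474257e-03, -5.44982564e+01, -2.73918593e+01,  6.43814821e-02,
        2.03551847e-02, -7.83008159e-05]), 'ee_pos': array([ 276.61452756, -559.93976774,  187.69926554]), 'orientation': array([-3.05822904e+00, -7.14004590e-01,  3.25740649e-04]), 'ft_force': array([0.18310053, 0.07306431, 0.24148416]), 'moment': array([ 0.02901721, -0.03807059,  0.00976942]), 'grasp_force': 0.0, 'width': 88.1985976375026}
```

View pics/both0.png

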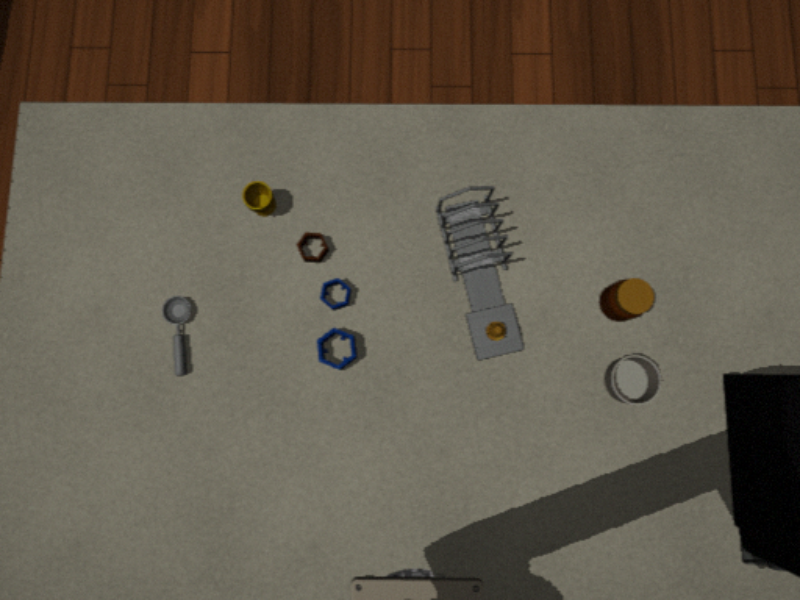

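View pics/scene0.png

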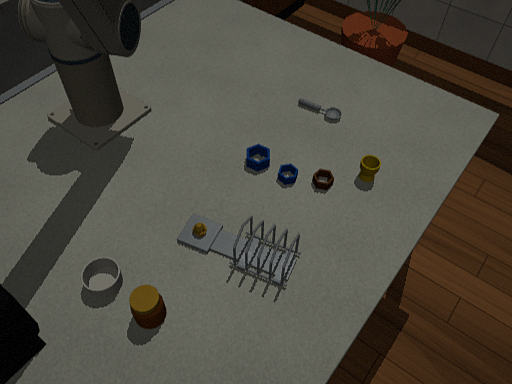

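The top view shows the small blue nut at about (215,188) in 512-px coordinates, with the larger decoy at (216,223). The stud is at (318,211) on a plate turned slightly. The scene view shows the nut at (288,174) and the stud at (200,230).

Run:
```python
from h import *
T=cam("top");S=cam("scene")
def cen(d,lo,hi,box):
    x0,y0,x1,y1=box; m=np.zeros(d['frame'].shape[:2],np.uint8)
    m[y0:y1,x0:x1]=cv2.inRange(cv2.cvtColor(d['frame'],cv2.COLOR_BGR2HSV),lo,hi)[y0:y1,x0:x1]
    c=max(cv2.findContours(m,0,2)[0],key=cv2.contourArea); mm=cv2.moments(c)
    return np.array([mm['m10'],mm['m01']])/mm['m00'],cv2.contourArea(c),c
def tri(a,b):
    A=[];B=[]
    for d,p in((T,a),(S,b)):
        c,r=ray(d,*p); r/=np.linalg.norm(r);P=np.eye(3)-np.outer(r,r);A.append(P);B.append(P@c)
    return np.linalg.lstsq(np.vstack(A),np.hstack(B),rcond=None)[0]
bl=((100,80,30),(130,255,255)); br=((10,120,60),(35,255,255))
a=cen(T,*bl,(198,172,232,203)); b=cen(S,*bl,(274,158,302,188))
print('nut',a[:2],b[:2],tri(a[0],b[0]),onz(T,*a[0],15))
h=cv2.convexHull(a[2]); P=np.array([onz(T,*p[0],26)[:2] for p in h]); print(P.round().tolist())
a=cen(T,*br,(305,200,330,222)); b=cen(S,*br,(186,215,214,242))
print('stud',a[:2],b[:2],tri(a[0],b[0]),onz(T,*a[0],28))
# plate
hsv=cv2.cvtColor(T['frame'],cv2.COLOR_BGR2HSV); print(hsv[215,308],hsv[215,345],hsv[240,300])
for p in ((298.5,200),(327,195),(335,223),(305.5,230)): print('corner',onz(T,*p,12).round(1))
for p in ((296,199),(330,193),(337,224),(305,231)): pass
for n,d,q in(('t',T,(318,211)),('s',S,(200,230))):
    x,y=q; c=d['frame'][y-32:y+32,x-42:x+42]; cv2.imwrite(f'pics/pl{n}.png',cv2.resize(c,None,fx=8,fy=8))
x=T['frame'][156:220,175:259]; cc=cv2.resize(np.vstack([x[:,:],T['frame'][179:243,276:360]]),None,fx=4.6,fy=4.6,interpolation=2); cv2.imwrite('pics/c1.png',cc)
```

```text
nut (array([214.23989397, 187.55798542]), 251.5) (array([287.57699115, 173.4159292 ]), 282.5) [580.8313991  143.39369233  16.96310301] [581.57112688 144.03476643  15.        ]
[[606.0, 139.0], [603.0, 133.0], [590.0, 119.0], [573.0, 119.0], [562.0, 121.0], [554.0, 140.0], [554.0, 148.0], [565.0, 162.0], [570.0, 168.0], [578.0, 168.0], [590.0, 165.0], [598.0, 163.0], [601.0, 157.0], [606.0, 141.0]]
stud (array([316.67368421, 211.46315789]), 95.0) (array([201.55182073, 227.4789916 ]), 59.5) [ 518.33301345 -131.533854     27.551641  ] [ 516.45122135 -133.29694697   28.        ]
[50  8 96] [ 27  42 115] [ 23  38 122]
corner [549.  -86.8  12. ]
corner [ 563.3 -164.9   12. ]
corner [ 487.  -184.8   12. ]
corner [ 467.6 -104.8   12. ]
```

View pics/c1.png

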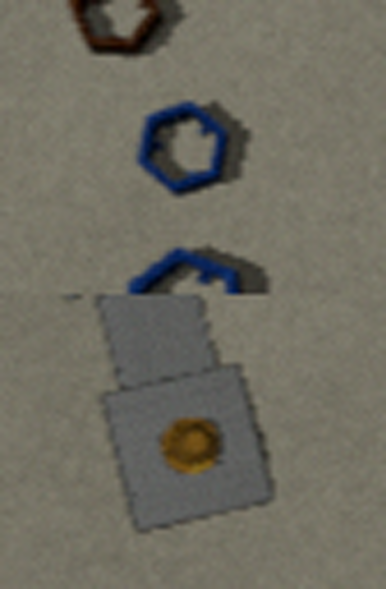

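```bash
python3 -m handwheel '[[48,-40.8,0,0,0,0,0],[48,-40.8,0,0,0,0,0],[48,-40.8,0,0,0,0,0],[48,-40.8,0,0,0,0,0],[48,-40.8,0,0,0,0,0],[48,-40.8,0,0,0,0,0],[48,-40.8,0,0,0,0,0],[48,-40.8,0,0,0,0,0],[48,-40.8,0,0,0,0,0],[48,-40.8,0,0,0,0,0]]'
python3 -m handwheel '[[48,-40.8,0,0,0,0,0],[48,-40.8,0,0,0,0,0],[8,-6,0,0,0,-0.145,0],[0,0,0,0,0,-0.145,0],[0,0,0,0,0,-0.145,0],[0,0,0,0,0,-0.145,0],[0,0,0,0,0,0,0],[0,0,0,0,0,0,0]]'
python3 - <<'E'
from h import *
W=cam("wrist"); o=sensors.get_obs(); print(o['qpos'],o['ee_pos'],o['orientation'])
cv2.imwrite('pics/w1.png',W['frame']); print(proj(W,[581,143,26]))
E
```

```text
t: 1.5
ee_pos: [525.2, 15.5, 188.5]
orientation: [3.059, 0.714, 0.001]
ft_force: [0.5, -0.1, 1.3]
width: 87.6
grasp_force: 0.0
t: 2.5
ee_pos: [578.5, 137.2, 188.2]
orientation: [-2.729, -1.556, 0.0]
ft_force: [0.2, 0.2, 0.7]
width: 87.8
grasp_force: 0.0
[2.12718676e-01 3.78861980e-01 1.69915019e+00 1.43032113e-05
 1.06362347e+00 7.46969300e-01] [578.54920377 137.13749732 188.24364541] [-2.72901018e+00 -1.55626209e+00  5.84917214e-05]
[258.1665223  167.31060986]
```

View pics/w1.png

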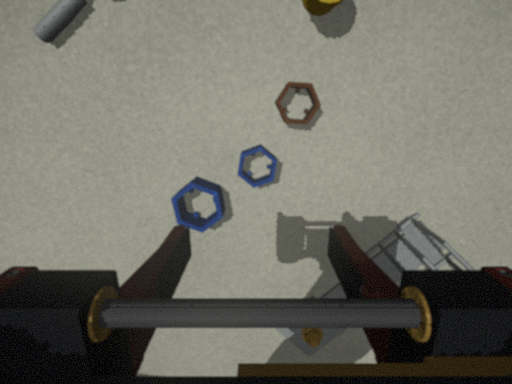

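The wrist view shows the small blue nut at about (258,166), clear between the finger directions; the large nut is at (198,205) and the brown one at (298,103).

```bash
cat >> h.py <<'E'
def nutfit(d,p,r,z=26):
    hsv=cv2.cvtColor(d['frame'],cv2.COLOR_BGR2HSV); m=cv2.inRange(hsv,(100,90,30),(130,255,255))
    k=np.zeros_like(m); cv2.circle(k,tuple(int(x) for x in p),r,255,-1); m&=k
    c=max(cv2.findContours(m,0,1)[0],key=cv2.contourArea)
    P=np.array([onz(d,*q[0],z)[:2] for q in cv2.convexHull(c)])
    th=np.radians(np.arange(0,180,.5)); U=np.c_[np.cos(th),np.sin(th)]; s=P@U.T
    w=s.max(0)-s.min(0); best=w.reshape(3,120).mean(0); i=best.argmin()
    c3=[((s.max(0)+s.min(0))/2)[i+120*j] for j in range(3)]
    ctr=np.linalg.lstsq(U[i::120],np.array(c3),rcond=None)[0]
    return ctr,i*.5,w[i::120],best.max()
def toolyaw():
    from scipy.spatial.transform import Rotation as Ro
    o=sensors.get_obs(); R=Ro.from_rotvec(o['orientation']).as_matrix(); return o,R
E
python3 - <<'E'
from h import *
W=cam("wrist"); o,R=toolyaw()
ctr,a,w,b=nutfit(W,(258,166),28); print(ctr,a,w,b)
print(np.degrees(np.arctan2(R[1,1],R[0,1])),'shift tool',R.T@(np.r_[ctr,0]-o['ee_pos']))
E
```

```text
[580.11723183 144.43277079] 20.0 [47.43315244 48.87628745 46.40240347] 53.01568361367822
-30.583061946060898 shift tool [  7.05482625  -2.35217602 188.27506431]
```

```bash
python3 -m handwheel '[[0,0,0,0,0,0.164,0],[6.6,-3.5,20,0,0,0,0],[0,0,40,0,0,0,0],[0,0,40,0,0,0,0],[0,0,0,0,0,0,0],[0,0,0,0,0,0,0]]'
python3 - <<'E'
from h import *
W=cam("wrist"); o,R=toolyaw(); p=proj(W,[580,144.4,20]); print(p)
ctr,a,w,b=nutfit(W,p,45); print(ctr,a,w,b)
print(np.degrees(np.arctan2(R[1,1],R[0,1])),'shift tool',R.T@(np.r_[ctr,0]-o['ee_pos']))
cv2.imwrite('pics/w2.png',W['frame'])
E
```

```text
t: 3.35
ee_pos: [580.6, 144.8, 88.7]
orientation: [2.845, 1.333, 0.001]
ft_force: [0.5, 0.7, -0.2]
width: 87.8
grasp_force: 0.0
[258.58898884 193.87050626]
[580.3064275  145.14503796] 19.0 [48.64944327 49.9101363  47.21247612] 54.26630141810895
-39.8203065969267 shift tool [-0.47693151 -0.91862588 89.43854263]
```

View pics/w2.png

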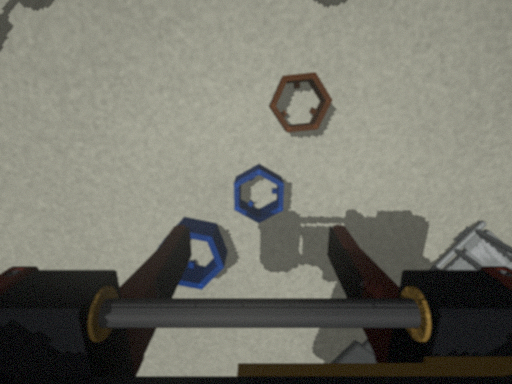

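The view shows the nut at (259,194), aligned with the fingers and unobstructed. I'll descend and grip it.

```bash
python3 -m handwheel '[[-0.4,-0.8,40,0,0,0,0],[0,0,34,0,0,0,0],[0,0,10.3,0,0,0,0],[0,0,0,0,0,0,0],[0,0,0,0,0,0,1],[0,0,0,0,0,0,1],[0,0,0,0,0,0,1],[0,0,0,0,0,0,1],[0,0,0,0,0,0,1],[0,0,0,0,0,0,1]]'
```

```text
t: 4.65
ee_pos: [579.2, 144.7, 3.9]
orientation: [-2.846, -1.331, 0.0]
ft_force: [-0.1, 0.6, 0.1]
width: 31.0
grasp_force: 0.0
```

Run:
```python
from h import *
W=cam("wrist"); o=sensors.get_obs(); print(o['width'],o['grasp_force'])
cv2.imwrite('pics/w3.png',W['frame'])
T=cam("top"); x=cv2.resize(T['frame'][140:250,150:300],(512,375)); S=cam("scene"); s=cv2.resize(S['frame'][120:230,230:380],(512,375)); cv2.imwrite('pics/m3.png',cv2.resize(np.vstack([W['frame'][100:384],s]),None,fx=.9,fy=.9))
```

```text
27.32998281259941 0.0
```

View pics/m3.png

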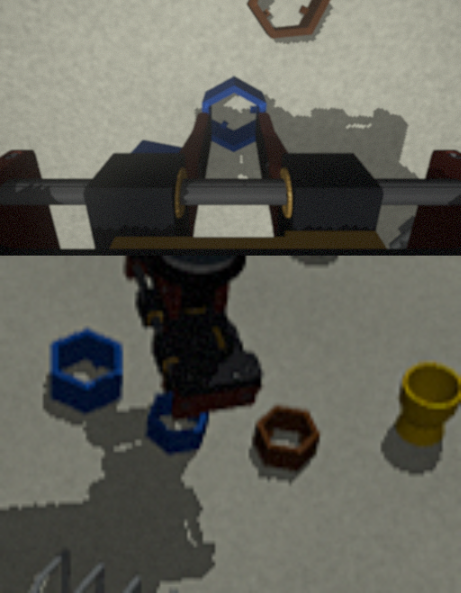

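The composite shows the nut now sits in front of the fingertips, with the jaws narrower than the nut, so the grip may have slipped. I'll check where the nut is.

Run:
```python
from h import *
W=cam("wrist"); o,R=toolyaw(); T=cam("top"); S=cam("scene")
print(o['width'],o['ee_pos'],proj(W,[580.3,145,26]))
for z in(0,26): print(proj(W,o['ee_pos']+[0,0,z-3.9]))
for p in ((259,188),(230,185)):
  try: print(nutfit(W,p,50))
  except Exception as e: print(e)
for d in(T,S):
    m=cv2.inRange(cv2.cvtColor(d['frame'],cv2.COLOR_BGR2HSV),(100,80,30),(130,255,255))
    for c in cv2.findContours(m,0,2)[0]:
        if cv2.contourArea(c)>30: x=cv2.boundingRect(c); print(d['n'],x,cv2.contourArea(c),onz(d,x[0]+x[2]/2,x[1]+x[3]/2,14))
print(proj(S,[580.3,145,13]),proj(T,[580.3,145,13]))
```

```text
15.131696366958206 [579.21325989 144.66019237   3.90815401] [259.67922744 231.26598388]
[258.7923354  218.05002435]
[258.77196446 232.56103998]
(array([586.69736092, 154.2060033 ]), np.float64(13.5), array([34.63438707, 34.33665877, 47.30139518]), np.float64(40.14328419469835))
(array([583.09541386, 161.53111526]), np.float64(20.0), array([40.05424987, 18.58959436, 34.63446647]), np.float64(33.91516907093252))
scene (278, 165, 20, 20) 154.0 [583.22362131 141.28809127  14.        ]
scene (246, 144, 24, 28) 483.0 [484.23133106 140.06345011  14.        ]
[287.87515659 173.87375116] [213.96028458 188.12571675]
```

```bash
python3 -m handwheel '[[0,0,0,0,0,0,1],[0,0,0,0,0,0,1],[0,0,0,0,0,0,1]]'
python3 - <<'E'
from h import *
W=cam("wrist"); print(sensors.get_obs()['width'],sensors.get_obs()['grasp_force']); S=cam("scene"); s=cv2.resize(S['frame'][135:205,240:340],(512,358),interpolation=2); cv2.imwrite('pics/m4.png',np.vstack([W['frame'][160:],s]))
E
```

```text
t: 5.32
ee_pos: [579.3, 144.7, 4.0]
orientation: [-2.846, -1.331, -0.0]
ft_force: [-0.1, 0.4, -1.1]
width: 0.6
grasp_force: 0.0
0.31967633781207344 0.0
```

View pics/m4.png

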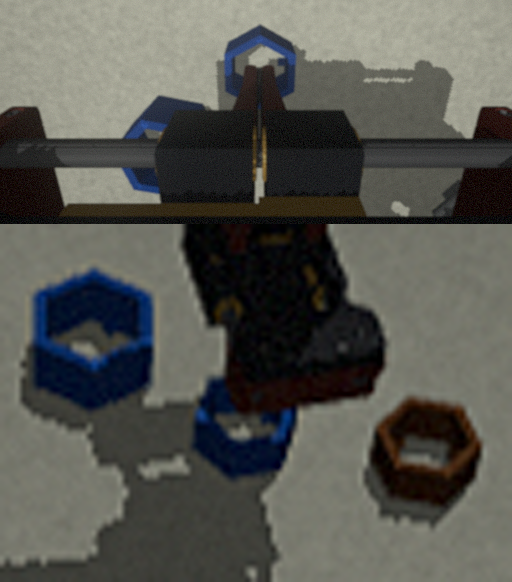

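Run:
```python
from h import *
W=cam("wrist"); S=cam("scene");T=cam("top"); o,R=toolyaw()
for h in(0,19,40,80,100):
  for x in (-10,10):
    X=o['ee_pos']+R@[x,0,-h]; print(h,x,*[proj(d,X).round(1) for d in(W,S,T)])
print(R.T@(ray(W,0,0)[0]-o['ee_pos']),W['R']@R)
for v in range(160,250,6): print(v,W['frame'][v,228:292:4].tolist()) if 0 else None
hsv=cv2.cvtColor(S['frame'],cv2.COLOR_BGR2HSV)
cv2.imwrite('pics/m5.png',cv2.resize(S['frame'][60:200,200:380],(771,600),interpolation=2))
```

```text
0 -10 [258.8 232.1] [283.6 176.5] [217.2 191.3]
0 10 [258.8 207.5] [290.9 175.3] [211.7 186.7]
19 -10 [258.8 243.7] [284.1 171.9] [216.4 190.3]
19 10 [258.7 217.1] [291.4 170.7] [210.9 185.6]
40 -10 [258.7 259.3] [284.6 166.7] [215.6 189.1]
40 10 [258.7 230.1] [292.  165.5] [209.9 184.3]
80 -10 [258.7 301.4] [285.6 156.4] [213.8 186.8]
80 10 [258.7 265.7] [293.2 155.2] [208.  181.8]
100 -10 [258.7 332.5] [286.1 151. ] [212.9 185.5]
100 10 [258.6 292.5] [293.8 149.8] [206.9 180.5]
[ 8.17918459e+01  1.42673712e-01 -1.96566404e+02] [[-2.28501552e-04  9.99999950e-01 -2.16907352e-04]
 [-9.55023324e-01 -2.82543983e-04 -2.96530555e-01]
 [-2.96530601e-01  1.39393888e-04  9.55023342e-01]]
```

View pics/m5.png

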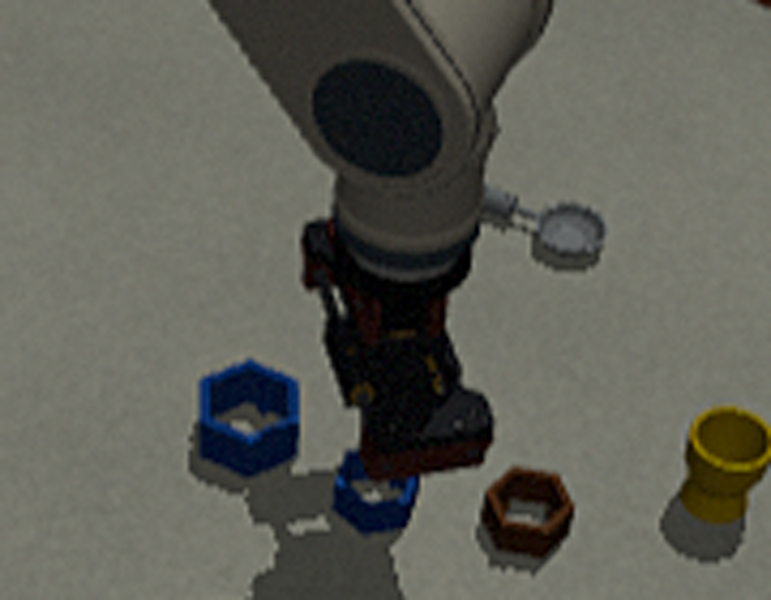

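The scene view shows the jaws shut above the nut, which hasn't moved. In the wrist image the fingertips end about 30 mm short of the reported TCP. I'll reopen, check, and go lower while watching the force.

```bash
python3 -c "
from workcell import ctrl; print(ctrl.grasp_offset,[a for a in dir(ctrl) if a[0]!='_'])"
python3 -m handwheel '[[0,0,0,0,0,0,0],[0,0,0,0,0,0,0],[0,0,0,0,0,0,0],[0,0,0,0,0,0,0],[0,0,0,0,0,0,0],[0,0,0,0,0,0,0],[0,0,0,0,0,0,0],[0,0,0,0,0,0,0],[0,0,0,0,0,0,0]]'
python3 - <<'E'
from h import *
W=cam("wrist"); o,R=toolyaw(); g=cv2.cvtColor(W['frame'],cv2.COLOR_BGR2HSV)
m=cv2.inRange(W['frame'],(0,0,0),(45,40,70))
for v in range(195,262,4): 
    r=W['frame'][v].astype(int); print(v,[c for c in range(150,370) if m[v,c]][:1],[c for c in range(259,370) if m[v,c]][:2], np.where(m[v,259:380])[0][-1:]+259)
print(o['width'])
E
```

```text
18.700000000000003 ['Unreachable', 'close_job', 'grasp_offset']
t: 6.7
ee_pos: [579.3, 144.7, 4.0]
orientation: [-2.846, -1.331, -0.0]
ft_force: [-0.3, -0.5, 0.5]
width: 86.1
grasp_force: 0.0
195 [] [] []
199 [] [] []
203 [] [] []
207 [] [] []
211 [] [] []
215 [] [] []
219 [] [] []
223 [] [] []
227 [] [] []
231 [187] [332, 341] [344]
235 [331] [331, 332] [345]
239 [171] [329, 330] [345]
243 [171] [328, 329] [353]
247 [170] [328, 329] [355]
251 [170] [327, 328] [360]
255 [156] [328, 329] [363]
259 [153] [329, 330] [368]
86.99564608182388
```

```bash
python3 -m handwheel '[[0.5,0.3,10,0,0,0,0],[0,0,10,0,0,0,0],[0,0,4,0,0,0,0],[0,0,0,0,0,0,0],[0,0,0,0,0,0,0]]'
python3 - <<'E'
from h import *
W=cam("wrist"); o,R=toolyaw(); p=proj(W,[580.3,145,26]); print(p)
hsv=cv2.cvtColor(W['frame'],cv2.COLOR_BGR2HSV); m=cv2.inRange(hsv,(100,90,30),(130,255,255)); m[:, :150]=0
c=max(cv2.findContours(m,0,1)[0],key=cv2.contourArea); print(cv2.boundingRect(c)); c,r=ray(W,p[0],p[1]); print(o['ee_pos'],o['ft_force'])
# tool-frame heights implied by finger tip (inner edge y=43.5)
E
```

```text
t: 7.38
ee_pos: [579.9, 144.9, -20.0]
orientation: [2.846, 1.331, 0.0]
ft_force: [-0.2, -0.2, 0.1]
width: 87.8
grasp_force: 0.0
[259.1157111  249.16113606]
(219, 198, 81, 92)
[579.98666324 144.93400054 -19.83558162] [0.24746319 0.06594551 0.19504974]
```

```bash
python3 -m handwheel '[[0,0,3,0,0,0,0],[0,0,2,0,0,0,0],[0,0,2,0,0,0,0],[0,0,0,0,0,0,0]]'
python3 -m handwheel '[[0,0,1,0,0,0,0],[0,0,1,0,0,0,0],[0,0,0,0,0,0,0]]'
```

```text
t: 7.92
ee_pos: [579.6, 144.8, -27.2]
orientation: [-2.846, -1.331, 0.001]
ft_force: [-0.6, -0.1, 0.7]
width: 87.8
grasp_force: 0.0
t: 8.3
ee_pos: [579.7, 144.9, -29.1]
orientation: [-2.846, -1.331, 0.0]
ft_force: [-0.4, 0.2, 0.1]
width: 87.9
grasp_force: 0.0
```

```bash
for i in 1 2 3; do :; done; python3 -m handwheel '[[0,0,1,0,0,0,0],[0,0,0,0,0,0,0]]'; python3 -m handwheel '[[0,0,1,0,0,0,0],[0,0,0,0,0,0,0]]'; python3 -m handwheel '[[0,0,0,0,0,0,1],[0,0,0,0,0,0,1],[0,0,0,0,0,0,1],[0,0,0,0,0,0,1],[0,0,0,0,0,0,1],[0,0,0,0,0,0,1]]'
```

```text
t: 8.55
ee_pos: [579.7, 144.9, -30.1]
orientation: [-2.846, -1.331, 0.0]
ft_force: [0.2, -0.5, 0.3]
width: 87.4
grasp_force: 0.0
t: 8.8
ee_pos: [579.7, 144.9, -31.1]
orientation: [-2.846, -1.331, 0.0]
ft_force: [-0.6, 0.8, 0.6]
width: 87.7
grasp_force: 0.0
t: 9.55
ee_pos: [579.8, 144.9, -31.0]
orientation: [2.846, 1.331, 0.0]
ft_force: [0.3, -0.1, 0.5]
width: 47.6
grasp_force: 30.0
```

```bash
python3 -m handwheel '[[0,0,-10,0,0,0,1],[0,0,-35,0,0,0,1],[0,0,-35,0,0,0,1],[-47,18.6,0,0,0,0,1],[-47,18.6,0,0,0,0,1],[-47,18.6,0,0,0,0,1],[-47,18.6,0,0,0,0,1],[-47,18.6,0,0,0,0,1],[-47,18.6,0,0,0,0,1],[-46,18.4,0,0,0,0,1]]'
python3 -m handwheel '[[0,0,0,0,0,0,1],[0,0,0,0,0,0,1]]'
python3 - <<'E'
from h import *
W=cam("wrist"); o,R=toolyaw(); print(o['qpos'],o['ee_pos'])
cv2.imwrite('pics/w6.png',W['frame'])
p=proj(W,[517.5,-132,42]); print('tip pred',p)
m=cv2.inRange(cv2.cvtColor(W['frame'],cv2.COLOR_BGR2HSV),(10,120,50),(35,255,255))
k=np.zeros_like(m); cv2.circle(k,tuple(int(x) for x in p),45,255,-1); m&=k
for c in cv2.findContours(m,0,1)[0]:
    if cv2.contourArea(c)>30: (q,r)=cv2.minEnclosingCircle(c); print(q,r,cv2.contourArea(c),cv2.boundingRect(c))
E
```

```text
t: 10.8
ee_pos: [468.9, -191.8, 49.7]
orientation: [2.845, 1.33, 0.001]
ft_force: [-0.2, -0.4, -0.4]
width: 47.8
grasp_force: 30.0
t: 11.05
ee_pos: [469.4, -190.0, 49.4]
orientation: [2.846, 1.33, 0.001]
ft_force: [-0.5, 0.4, -1.1]
width: 47.6
grasp_force: 30.0
[-4.07291653e-01  4.68428454e-01  1.97604584e+00  2.48788615e-04
  6.96854101e-01  2.88136477e-01] [ 469.53995818 -189.54657851   49.2718168 ]
tip pred [258.18293544 116.08874582]
(259.0, 119.3255844116211) 21.69757652282715 1097.5 (239, 98, 42, 44)
```

View pics/w6.png

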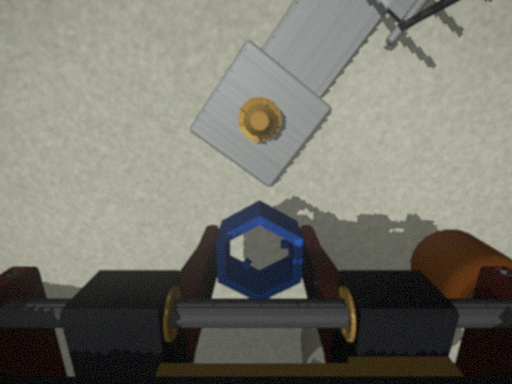

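The wrist view shows the nut held level at (260,250), with the stud tip at (260,121) and the plate corners at (250,41), (330,108), (269,185) and (191,130).

Run:
```python
from h import *
W=cam("wrist"); o,R=toolyaw(); S=cam("top")
print('tip',onz(W,260,121,42),'crest',onz(W,259.5,119.8,26.5))
C=np.array([onz(W,*p,12)[:2] for p in((250,41),(330,108),(269,185),(191,130))]); print('plate',C.mean(0),[np.linalg.norm(C[i]-C[i-1]).round(1) for i in range(4)])
r=nutfit(W,(260,250),62,z=o['ee_pos'][2]+31+26); print('nut',r,o['ee_pos'])
for t in([517,-132]): print(R.T@(np.r_[t,0]-np.r_[r[0],0]),R.T@(np.r_[t,0]-o['ee_pos']))
```

```text
tip [ 516.41721102 -134.790494     42.        ] crest [ 516.26464189 -134.47634143   26.5       ]
plate [ 516.72297752 -134.55381639] [np.float64(81.1), np.float64(79.3), np.float64(79.6), np.float64(79.1)]
nut (array([ 471.5235773 , -187.65725167]), np.float64(20.5), array([54.72042745, 54.70523948, 48.8894578 ]), np.float64(56.83241531968988)) [ 469.63144641 -189.25511929   49.19236039]Traceback (most recent call last):
  File "<stdin>", line 6, in <module>
ValueError: operands could not be broadcast together with shapes (2,) (3,)
```

```bash
python3 -m handwheel '[[36,0.3,0,0,0,0,1],[35.8,0.4,0,0,0,0,1],[0,0,17,0,0,0,1],[0,0,17,0,0,0,1],[0,0,0,0,0,0,1]]'
python3 -m handwheel '[[0,0,5,0,0,0,1],[0,0,5,0,0,0,1],[0,0,5,0,0,0,1],[0,0,0,0,0,0,1]]'
python3 - <<'E'
from h import *
W=cam("wrist"); o,R=toolyaw(); print(o['qpos'],o['ee_pos'],o['ft_force'],o['moment'])
C=np.array([516.5,-134.6]); print(R.T@(np.r_[C,0]-o['ee_pos']))
m=cv2.inRange(cv2.cvtColor(W['frame'],cv2.COLOR_BGR2HSV),(10,120,50),(35,255,255)); m[:200]=0;m[285:]=0;m[:,:225]=0;m[:,295:]=0
p=np.argwhere(m); 
if len(p): print(p.min(0),p.max(0),onz(W,*p.mean(0)[::-1],42))
E
```

```text
t: 11.82
ee_pos: [513.5, -135.3, 13.0]
orientation: [-2.843, -1.329, 0.005]
ft_force: [0.1, -0.4, -1.0]
width: 48.0
grasp_force: 30.0
t: 12.32
ee_pos: [515.6, -135.6, -0.3]
orientation: [-2.846, -1.33, 0.001]
ft_force: [-0.5, 0.3, -0.8]
width: 47.9
grasp_force: 30.0
[-2.79377736e-01  5.85126726e-01  1.92840013e+00 -1.02537433e-05
  6.28317636e-01  4.16728639e-01] [ 5.15734154e+02 -1.35576340e+02 -1.21992526e-01] [0.39891611 0.08032555 0.07331136] [-0.05744838  0.00275243  0.02138627]
[ 1.24026385 -0.0384125  -0.12211704]
[227 237] [255 279] [ 517.39116596 -133.13354179   42.        ]
```

```bash
python3 -m handwheel '[[0.8,0,2,0,0,0,1],[0,0,2,0,0,0,1],[0,0,2,0,0,0,1],[0,0,0,0,0,0,1]]'
python3 -m handwheel '[[0,0,1,0,0,0,1],[0,0,0,0,0,0,1]]'
python3 -m handwheel '[[0,0,1,0,0,0,1],[0,0,0,0,0,0,1]]'
```

```text
t: 12.88
ee_pos: [516.2, -134.9, -6.2]
orientation: [-2.846, -1.331, 0.0]
ft_force: [0.3, -0.1, -0.6]
width: 47.6
grasp_force: 30.0
t: 13.12
ee_pos: [516.3, -134.9, -7.1]
orientation: [-2.846, -1.331, 0.0]
ft_force: [0.2, 0.9, -0.6]
width: 47.8
grasp_force: 30.0
t: 13.38
ee_pos: [516.3, -134.9, -8.1]
orientation: [-2.846, -1.331, 0.0]
ft_force: [-0.1, 0.6, 0.2]
width: 47.6
grasp_force: 30.0
```

```bash
python3 -m handwheel '[[0,0,1,0,0,0,1],[0,0,0,0,0,0,1]]'
python3 -m handwheel '[[0,0,1,0,0,0,1],[0,0,0,0,0,0,1]]'|grep -E 'ee_|ft'
```

```text
t: 13.62
ee_pos: [516.4, -134.9, -9.1]
orientation: [2.846, 1.331, 0.0]
ft_force: [-0.7, 0.4, -0.2]
width: 47.8
grasp_force: 30.0
ee_pos: [516.5, -134.9, -9.4]
ft_force: [-2.2, 0.9, 7.4]
```

```bash
python3 -m handwheel '[[0,0,0.7,0,0,0,1],[0,0,0,0,0,0,1]]'|grep -E 'ee_|ft'
```

```text
ee_pos: [516.5, -135.0, -9.5]
ft_force: [-3.0, 1.1, 14.6]
```

```bash
python3 -m handwheel '[[0,0,-0.2,0,0,-0.1,1],[0,0,-0.4,0,0,-0.1,1],[0,0,0,0,0,0,1]]'|grep -E 'ee_|ft|ori'
```

```text
ee_pos: [517.0, -134.6, -8.8]
orientation: [2.698, 1.609, 0.002]
ft_force: [-2.2, 4.1, 15.0]
```

```bash
python3 -m handwheel '[[0,0,-0.4,0,0,-0.1,1],[0,0,-0.4,0,0,-0.1,1],[0,0,0,0,0,0,1]]'|grep -E 'ee_|ft|ori'
```

```text
ee_pos: [516.9, -134.5, -8.0]
orientation: [2.524, 1.87, 0.002]
ft_force: [-3.0, 4.9, 14.2]
```

```bash
python3 -m handwheel '[[0,0,-0.5,0,0,-0.1,1],[0,0,-0.4,0,0,-0.05,1],[0,0,0,0,0,0,1]]'|grep -E 'ee_|ft|ori'
```

```text
ee_pos: [517.4, -134.9, -7.7]
orientation: [2.377, 2.052, 0.002]
ft_force: [0.2, 2.9, 6.2]
```

```bash
python3 -m handwheel '[[0,0,-0.2,0,0,-0.08,1],[0,0,0,0,0,0,1]]'|grep -E 'ee_|ft|ori'
```

```text
ee_pos: [517.9, -134.8, -7.6]
orientation: [2.293, 2.144, 0.003]
ft_force: [3.1, 3.1, 4.9]
```

```bash
python3 -m handwheel '[[0,0,0,0,0,-0.08,1],[0,0,0,0,0,0,1]]'|grep -E 'ee_|ft|ori'
```

```text
ee_pos: [516.9, -134.8, -8.0]
orientation: [2.206, 2.235, 0.001]
ft_force: [1.4, 1.9, 0.6]
```

```bash
python3 -m handwheel '[[0,0,0,0,0,-0.08,1],[0,0,0,0,0,0,1]]'|grep -E 'ee_|ft|ori'
```

```text
ee_pos: [515.6, -134.9, -8.6]
orientation: [-2.116, -2.321, 0.001]
ft_force: [-0.0, 1.1, -1.4]
```

```bash
python3 -m handwheel '[[0,0.7,1,0,0,0,1],[0,0,0,0,0,0,1]]'|grep -E 'ee_|ft|ori'
```

```text
ee_pos: [516.8, -134.9, -9.5]
orientation: [-2.116, -2.322, 0.0]
ft_force: [-0.5, 0.4, 0.2]
```

```bash
python3 -m handwheel '[[0,0,1,0,0,0,1],[0,0,0,0,0,0,1]]'|grep -E 'ee_|ft|ori'
```

```text
ee_pos: [517.0, -134.8, -10.3]
orientation: [-2.115, -2.323, 0.0]
ft_force: [-1.3, 0.5, -0.5]
```

```bash
python3 -m handwheel '[[0,0,1,0,0,0,1],[0,0,0,0,0,0,1]]'|grep -E 'ee_|ft|ori'
```

```text
ee_pos: [517.1, -134.8, -11.3]
orientation: [-2.115, -2.323, -0.0]
ft_force: [0.3, 0.8, 0.2]
```

```bash
python3 -m handwheel '[[0,0,1,0,0,0,1],[0,0,0,0,0,0,1]]'|grep -E 'ee_|ft|ori'
```

```text
ee_pos: [517.0, -134.8, -12.3]
orientation: [-2.114, -2.323, 0.0]
ft_force: [0.5, 0.8, 0.7]
```

```bash
python3 -m handwheel '[[0,0,1,0,0,0,1],[0,0,0,0,0,0,1]]'|grep -E 'ee_|ft|ori'
```

```text
ee_pos: [517.0, -134.9, -13.3]
orientation: [-2.114, -2.323, 0.0]
ft_force: [-0.6, -0.0, -0.0]
```

```bash
python3 -m handwheel '[[0,0,0.7,0,0,0,1],[0,0,0,0,0,0,1]]'|grep -E 'ee_|ft|ori'
```

```text
ee_pos: [517.0, -134.9, -14.0]
orientation: [-2.115, -2.323, 0.0]
ft_force: [-0.4, 0.0, -0.2]
```

```bash
python3 -m handwheel '[[0,0,0.7,0,0,0,1],[0,0,0,0,0,0,1]]'|grep -E 'ee_|ft|ori'
```

```text
ee_pos: [517.1, -134.9, -14.4]
orientation: [2.115, 2.323, 0.0]
ft_force: [-1.8, 0.7, 4.4]
```

```bash
python3 -m handwheel '[[0,0,0.6,0,0,0,1],[0,0,0,0,0,0,1]]'|grep -E 'ee_|ft|ori'
```

```text
ee_pos: [517.1, -134.9, -14.6]
orientation: [2.114, 2.323, 0.0]
ft_force: [-1.6, 1.1, 9.7]
```

```bash
python3 -m handwheel '[[0,0,0.3,0,0,0.1,1],[0,0,0.4,0,0,0.1,1],[0,0,0,0,0,0,1]]'|grep -E 'ee_|ft|ori'; python3 -c "
from h import *;o=sensors.get_obs();print(o['moment'],o['qpos'][5])"
```

```text
ee_pos: [517.4, -134.9, -15.3]
orientation: [2.337, 2.099, 0.001]
ft_force: [-1.8, 1.9, 8.7]
[ 0.05950072  0.25983345 -0.06819848] -0.17026626599222724
```

```bash
python3 -m handwheel '[[0,0,0.4,0,0,0.1,1],[0,0,0.4,0,0,0.1,1],[0,0,0.4,0,0,0.1,1],[0,0,0,0,0,0,1]]'|grep -E 'ee_|ft|ori'; python3 -c "
from h import *;o=sensors.get_obs();print(o['moment'],o['qpos'][5])"
```

```text
ee_pos: [518.3, -135.2, -16.2]
orientation: [2.623, 1.725, 0.002]
ft_force: [0.3, 1.2, 9.0]
[-0.08852342  0.11638505  0.00982636] 0.12968612844973404
```

```bash
python3 -m handwheel '[[0,0,0.4,0,0,0.1,1],[0,0,0.4,0,0,0.1,1],[0,0,0.4,0,0,0.1,1],[0,0,0,0,0,0,1]]'|grep -E 'ee_|ft|ori'; python3 -c "
from h import *;o=sensors.get_obs();print(o['moment'],o['qpos'][5])"
```

```text
ee_pos: [518.4, -135.5, -17.4]
orientation: [2.851, 1.314, 0.003]
ft_force: [-0.3, -0.2, 7.6]
[-0.21129902  0.14337286 -0.00133238] 0.42965376353531026
```

```bash
python3 -m handwheel '[[0,0,0.4,0,0,0.1,1],[0,0,0.4,0,0,0.1,1],[0,0,0.4,0,0,0.1,1],[0,0,0,0,0,0,1]]'|grep -E 'ee_|ft|ori'; python3 -c "
from h import *;o=sensors.get_obs();print(o['moment'],o['qpos'][5])"
```

```text
ee_pos: [518.6, -135.5, -18.6]
orientation: [3.016, 0.873, 0.004]
ft_force: [0.2, -1.1, 8.2]
[-0.1664095   0.04647553  0.04515951] 0.7296282665547769
```

```bash
python3 -m handwheel '[[0,0,0.4,0,0,0.1,1],[0,0,0.3,0,0,0.08,1],[0,0,0,0,0,0,1]]'|grep -E 'ee_|ft|ori'; python3 -c "
from h import *;o=sensors.get_obs();print(o['moment'],o['qpos'][5])"
```

```text
ee_pos: [518.5, -135.5, -19.0]
orientation: [3.083, 0.599, 0.004]
ft_force: [0.1, -1.2, 11.6]
[-0.0902761   0.25516051 -0.05631877] 0.9095102418638342
```

```bash
python3 -m handwheel '[[0,0,0,0,0,0.08,1],[0,0,0,0,0,0.05,1],[0,0,0,0,0,0,1]]'|grep -E 'ee_|ft|ori'; python3 -c "
from h import *;o=sensors.get_obs();print(o['moment'],o['qpos'][5],o['t'])"
```

```text
ee_pos: [518.4, -135.4, -19.1]
orientation: [3.115, 0.398, 0.004]
ft_force: [-0.1, -0.8, 11.3]
[ 0.0209214   0.29743893 -0.07290965] 1.0391892549190613 20.625
```

```bash
python3 -m handwheel '[[0,0,0,0,0,0.06,1],[0,0,0,0,0,0,1],[0,0,-0.4,0,0,0,1],[0,0,-0.4,0,0,0,1],[0,0,0,0,0,0,1]]'|grep -E 'ee_|ft|ori'; python3 -c "
from h import *;o=sensors.get_obs();print(o['moment'],o['qpos'][5],o['t'])"
```

```text
ee_pos: [518.1, -135.2, -19.0]
orientation: [3.126, 0.305, 0.003]
ft_force: [3.1, -0.8, 3.6]
[-0.10265009 -0.30766014 -0.00702015] 1.0985810271289005 21.25
```

```bash
python3 -m handwheel '[[0,0,0,0,0,0,0],[0,0,0,0,0,0,0],[0,0,0,0,0,0,0],[0,0,0,0,0,0,0],[0,0,0,0,0,0,0],[0,0,0,0,0,0,0],[0,0,-10,0,0,0,0],[0,0,-40,0,0,0,0],[0,0,-40,0,0,0,0],[0,0,-40,0,0,0,0]]'
python3 - <<'E'
from h import *
W=cam("wrist"); o,R=toolyaw()
p=proj(W,[517,-135,38]); print(p,o['qpos'][5])
print(nutfit(W,p,55,z=38))
x,y=[int(v) for v in p]; S=cam("scene"); a=cv2.resize(W['frame'][y-60:y+60,x-60:x+60],(400,400),interpolation=2); b=cv2.resize(S['frame'][205:255,175:225],(400,400),interpolation=2); cv2.imwrite('pics/f.png',np.hstack([a,b]))
E
```

```text
t: 22.5
ee_pos: [516.9, -134.8, 112.5]
orientation: [3.127, 0.305, 0.001]
ft_force: [0.8, -0.6, 0.7]
width: 87.7
grasp_force: 0.0
[259.01949669 191.62801548] 1.098595630010449
(array([ 518.93105291, -135.1276176 ]), np.float64(42.0), array([49.49002484, 46.83913066, 49.89608908]), np.float64(54.29898324871521))
```

View pics/f.png

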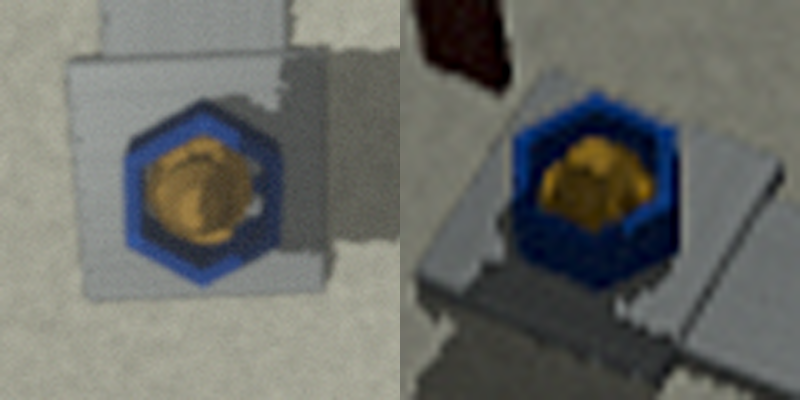

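The nut sits flat on the foot plate around the stud (left crop (204,192), right crop (597,190)), and the gripper is clear. TCP height levelled off at −19.1 mm, exactly where the underside should meet the plate. I'll hand in.

```bash
python3 -c "
from workcell import ctrl; print(ctrl.close_job())"
```

```text
the job is handed in; nothing more can be done
None
```

I screwed the blue nut down onto the foot plate, released it and handed the job in at about 22.5 s; the hand-in gave no verdict, but the tool height, the turn past contact and the last pictures all show it fully down, and the wrist force stayed around 15 N or less.

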